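# Sort clamps, planes and gouge into the luthier's trays

### The job

Tidy the violin maker's bench by kind: stand both wooden spool clamps upright in the square tray, set both brass finger planes sole-down in the round dish, and lay the palm gouge lengthwise in the long narrow tray, each thing well inside and resting on the tray's floor, not on a rim or on another thing. Leave the glue jar and the wax tin standing where they are.

Things in the scene. Friction and masses are not known exactly. Their poses are not given: they have to be found in the camera images.
- spool_clamp_a: One of two equal violin maker's spool clamps: two pale wooden discs 38 mm across and 16 mm thick on a steel bolt, one above the other with a 20 mm gap, a 22 x 5 mm wing nut on top. Stands upright, 61 mm tall over all; upper disc from 36 to 52 mm, can be gripped across any diameter. Origin: centre of the underside; z is up along the bolt.
- spool_clamp_b: The other of two equal violin maker's spool clamps: two pale wooden discs 38 mm across and 16 mm thick on a steel bolt, one above the other with a 20 mm gap, a 22 x 5 mm wing nut on top. Stands upright, 61 mm tall over all; upper disc from 36 to 52 mm, can be gripped across any diameter. Origin: centre of the underside; z is up along the bolt.
- plane_large: The larger brass finger plane (small hand plane), standing sole-down: oval sole 54 mm long (x) and 30 mm wide (y), straight upright sides 20 mm high; a steel iron leans out of its top up to about 31 mm above the sole. Grip across its width (y). Origin: centre of the sole; x along its length, z up. Its centre of mass is near its middle.
- plane_small: The smaller brass finger plane (small hand plane), standing sole-down: oval sole 42 mm long (x) and 24 mm wide (y), straight upright sides 20 mm high; a steel iron leans out of its top up to about 31 mm above the sole. Grip across its width (y). Origin: centre of the sole; x along its length, z up. Its centre of mass is near its middle.
- palm_gouge: Short carving gouge lying on the bench, 124 mm long along x: dark wooden eight-sided handle 26 mm wide (y) and 24 mm high from x = -62 to +12 mm, then brass ferrule and narrow steel blade to x = +62 mm. Grip the handle across y about 20 mm behind the origin, where its weight is. Origin: middle of its length, at the underside; z is up.
- square_tray: Square plywood tray fixed to the bench, for the spool clamps: outside 130 x 130 mm, 18 mm high, walls and floor 5 mm thick, so inside 120 x 120 mm. Origin: centre of its underside; x and y along its sides; its floor is 5 mm above the origin.
- round_dish: Round turned wooden dish fixed to the bench, for the finger planes: 160 mm across, 18 mm high, inside radius about 73 mm at the floor, floor 5 mm above the origin. Origin: centre of its underside. It has room for both planes one behind the other across the dish.
- long_tray: Long narrow plywood tray fixed to the bench, for the gouge: outside 170 mm along its x by 66 mm along its y, 18 mm high, walls and floor 5 mm thick, so inside 160 x 56 mm. Origin: centre of its underside; floor 5 mm above it. The gouge may point either way along it.
- glue_jar: Amber glass jar with white cap, 46 mm across, 62 mm tall, loose, standing among the things; to be left alone. Origin: centre of its underside.
- wax_tin: Flat round aluminium tin, 64 mm across, 26 mm tall, loose, lying among the things; to be left alone. Origin: centre of its underside.

How it is judged:
By the outcome, as a careful person would: the job done as asked, in the order asked, and still so for the second after the job is handed in, with the robot touching nothing.
It also fails if it takes over 120 s, if anything falls off the work surface, if the arm or the gripper's body presses on something with over 40 N, if the wrist force passes 120 N, or if a joint passes its speed limit or range.

### The arm

A 6-joint arm with a two-finger parallel gripper is mounted at the origin on the work surface. World frame = base frame: x ahead of the robot, y to its left, z up, the work surface at z = 0. Lengths are in mm, angles in rad, forces in N, time in s.
With the tool pointing down it reaches from about 275 to 750 mm from the base axis. Payload 10.2 kg.
Tool frame: the origin (TCP) lies at the very end of the fingers, on their centre line; the grasp point (between the pads) lies 19 mm behind it; z points along the fingers, y is the line along which they close (so a half turn about z gives the same grasp; the last joint's range is limited). The gripper opens to 85 mm and grips with 20 to 120 N. Pads are 22 mm wide; open, the fingers measure 114 mm over their backs; the gripper's body (76 mm by 85 mm) begins 54 mm behind the grasp point. The pads swing forward as they close: fully open they stand 13 mm farther back than shut.
Start: joints at [-1.453, 0.313, 1.498, -0, 1.331, -0.223], TCP at [175.464, -494.817, 231.294] pointing down, gripper open.
Joint ranges: [-2.94, 2.94], [-0.97, 2.17], [0.19, 2.56], [-1.23, 4.37], [0.02, 3.11], [-2.88, 2.88]. Speed limits (rad/s): [2.39, 2.39, 3.01, 3.14, 3.14, 3.14].

### API

Orientations are given as a unit quaternion [w, x, y, z].
In Python, from rig import * gives the robot as it stands. The module is installed in compiled form; this text tells all that it offers.
- The arm moves only by the shell command python3 -m crank 'ROWS' [FORCE]. ROWS is JSON, a list that holds one entry, the list of rows, each a list of 7 numbers: the shift along the tool's x, y, z in units of 25 mm (1.0 is 25 mm), then the turn, a rotation vector about the tool's x, y, z in units of 8 degrees (1.0 is 8 degrees), then the finger opening in mm, from 0 to 85.4. A call has exactly 8 rows; each row shifts and turns the commanded pose from where the row before left it, along the tool's axes as they then stand; what a row does not reach is not made up. A row lasts 1/10 s, in which the tool goes at most 50 mm and 8.59 degrees, less where a joint would pass 70% of its speed; a pose out of reach is approached as far as the arm can. A call is refused whole if a number of a shift passes 1 or a number of a turn 1, either way. A call with a gripper value outside its range is refused whole. The fingers move at their own pace and stop on an object; FORCE is the grip in N (left out, the last holds). Time passes only in rows, so rows that do not move let the fingers close, or fill a call up. It gives the time, the measured TCP pose, the force, the opening and the grip force at its end, in the units of the state.
- sense(): the state, without advancing time (a new reading comes with each control period).
- capture(name): name is "scene" or "top" or "wrist"; returns the picture (480x640x3 uint8, blue, green, red); there is no depth.
- camera_model(name): a dict with "fx", "fy", "cx", "cy" (pixels), "k1" (the pictures are not rectified: a ray, as slopes to the right and down, at radius r is drawn at 1 + k1 r^2 times it, then the intrinsics apply), "world_from_camera" (4x4, takes a point from camera to world coordinates); the wrist camera has in their place "T_tool_cam" (4x4, takes a point from camera to tool coordinates, whose origin is the TCP and whose axes are the flange's). Camera axes: x right, y up, looking along -z (the intrinsics and any distortion apply to the point x, -y, -z); pixel columns grow to the right and rows downward; lengths in mm; the calibration is good to about 2 mm. A picture is of the moment at which its call begins: read the wrist's pose just before it. camera_model takes no time and is no camera call.
- finish_job(): hands the job in; it is judged then, once.
The state is a dict: "time_s": time; "joints": joint angles; "dq": joint speeds; "tau": joint torques, N m; "eef_pos": TCP position; "ee_rot": TCP orientation; "force": force on the tool from outside, world axes, zero at the start; "wrist_torque": the same for the moment, N m; "grip_width": opening from 0.0 (shut) to 1.0 (fully open); "grip_force": force on a finger pad.
Only numpy, scipy, OpenCV 4.12 (cv2) and the standard library are available. Lean on these libraries where they do the work, as an engineer would, in place of code of your own. Each camera call takes 0.05 s, during which the arm holds its last target. There are 200 camera calls.

## Working session

There is one attempt and no reset: what is moved stays moved. The work goes in short steps, Python scripts to look and compute and a shell command to move; the robot and the scene stay as the last step left them, time stands still between calls to the robot, and variables do not carry over. Pictures are saved under pics/ and viewed, at most 14 in all, crops included, and the job is handed in when it is done.

```bash
mkdir -p pics
cat > h.py <<'E'
from rig import *
import numpy as np, cv2
from scipy.spatial.transform import Rotation as R
def snap(name,fn):
    s=sense(); im=capture(name); cv2.imwrite('pics/'+fn,im); np.save('pics/'+fn+'.npy',np.r_[s['eef_pos'],s['ee_rot']]); return im
def cam(name,fn=None):
    m=camera_model(name)
    if name!='wrist': return m,np.array(m['world_from_camera'])
    p=np.load('pics/'+fn+'.npy'); T=np.eye(4); T[:3,3]=p[:3]; q=p[3:]; T[:3,:3]=R.from_quat([q[1],q[2],q[3],q[0]]).as_matrix()
    return m,T@np.array(m['T_tool_cam'])
def px2w(name,uv,z,fn=None):
    m,T=cam(name,fn); out=[]
    for (u,v),zz in zip(uv,np.broadcast_to(z,len(uv))):
        K=np.array([[m['fx'],0,m['cx']],[0,m['fy'],m['cy']],[0,0,1.]])
        x,y=cv2.undistortPoints(np.array([[[u,v]]],float),K,np.array([m['k1'],0,0,0.]))[0,0]
        d=T[:3,:3]@np.array([x,-y,-1]); o=T[:3,3]; out.append(o+d*(zz-o[2])/d[2])
    return np.round(out,1)
def w2px(name,pts,fn=None):
    m,T=cam(name,fn); p=(np.asarray(pts,float)-T[:3,3])@T[:3,:3]; s=np.c_[p[:,0]/-p[:,2],-p[:,1]/-p[:,2]]
    s*=1+m['k1']*(s**2).sum(1)[:,None]; return np.round(np.c_[m['fx']*s[:,0]+m['cx'],m['fy']*s[:,1]+m['cy']],1)
E
python3 - <<'E'
from h import *
snap('top','top1.png'); snap('scene','scene1.png')
for n in('top','scene','wrist'): print(n,camera_model(n))
print(sense())
E
```

```text
top {'fx': 611.2546672360997, 'fy': 611.2546672360997, 'cx': 329.8274801286691, 'cy': 239.36171990412086, 'k1': -0.0027311629808254214, 'world_from_camera': array([[-5.37290591e-02,  9.77930162e-01, -2.01905391e-01,
         3.06407129e+02],
       [-9.98547911e-01, -5.18279019e-02,  1.46948589e-02,
        -2.49278126e+00],
       [ 3.90621292e-03,  2.02401747e-01,  9.79294784e-01,
         1.08104566e+03],
       [ 0.00000000e+00,  0.00000000e+00,  0.00000000e+00,
         1.00000000e+00]])}
scene {'fx': 467.8160698071225, 'fy': 467.8160698071225, 'cx': 321.40959875026346, 'cy': 239.6713692656638, 'k1': 0.012036689491059861, 'world_from_camera': array([[ 7.60309665e-01, -4.65453821e-01,  4.53080516e-01,
         9.02418164e+02],
       [ 6.49410934e-01,  5.29705289e-01, -5.45598521e-01,
        -4.82896979e+02],
       [ 1.39517706e-02,  7.09059269e-01,  7.05010851e-01,
         6.90346394e+02],
       [ 0.00000000e+00,  0.00000000e+00,  0.00000000e+00,
         1.00000000e+00]])}
wrist {'fx': 429.74378736200947, 'fy': 429.74378736200947, 'cx': 316.6659942402051, 'cy': 238.63735840
[... 387 characters left out ...]
0]])}
{'time_s': 0.1, 'joints': array([-1.45342962e+00,  3.13382862e-01,  1.49836369e+00, -4.78900545e-06,
        1.33101890e+00, -2.23392670e-01]), 'dq': array([ 0.00169692, -0.00025139, -0.00276325,  0.00056043, -0.00017388,
        0.00125869]), 'tau': array([ 2.57645253e-03, -4.12897968e+01, -2.60144001e+01, -2.44244375e-04,
        2.94971440e-03, -1.41362182e-05]), 'eef_pos': array([ 175.41918716, -494.57583942,  230.79705988]), 'ee_rot': array([-5.85699125e-04,  9.85520193e-01,  1.69557086e-01,  2.87498394e-05]), 'force': array([ 0.99375707,  0.74573523, -0.29152155]), 'wrist_torque': array([-0.02383122, -0.01869033,  0.05813394]), 'grip_force': 0.0, 'grip_width': 0.9959314901847086}
```

View pics/top1.png

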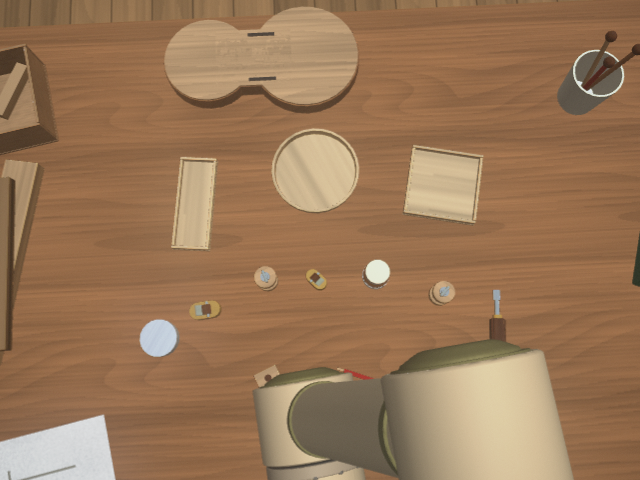

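View pics/scene1.png

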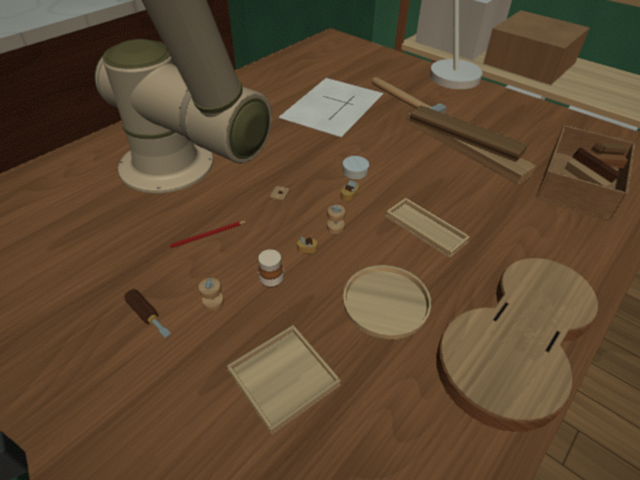

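Run:
```python
from h import *
im=cv2.imread('pics/top1.png')
cv2.imwrite('pics/c1.png',cv2.resize(im[235:355,130:330],None,fx=4,fy=4,interpolation=cv2.INTER_CUBIC))
cv2.imwrite('pics/c2.png',cv2.resize(im[235:355,340:540],None,fx=4,fy=4,interpolation=cv2.INTER_CUBIC))
```

```text
(no output)
```

View pics/c1.png

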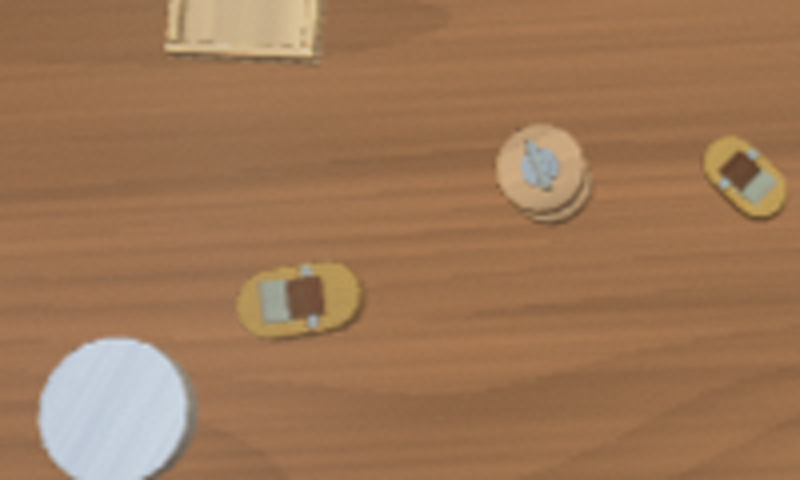

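View pics/c2.png

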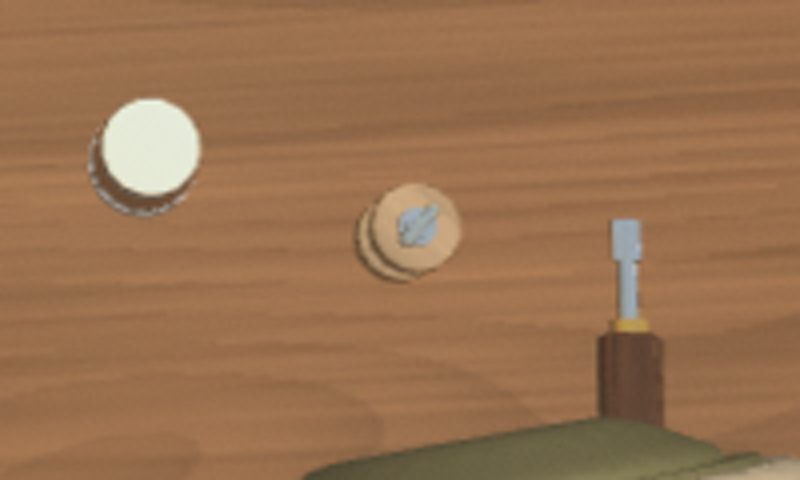

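Run:
```python
from h import *
f=lambda ox,p:[(ox+(u+.5)/4-.5,235+(v+.5)/4-.5) for u,v in p]
print('large c,ends',px2w('top',f(130,[(300,300),(237,308),(362,292)]),20))
print('small c,ends',px2w('top',f(130,[(745,177),(712,142),(779,212)]),20))
print('clampA',px2w('top',f(130,[(541,167)]),52)); print('tin',px2w('top',f(130,[(115,410)]),26))
print('jar',px2w('top',f(340,[(151,147)]),62)); print('clampB',px2w('top',f(340,[(416,226)]),52))
print('gouge tip, ferr edge(12), widths',px2w('top',f(340,[(627,220),(631,331),(598,370),(664,370)]),[10,20,12,12]))
print('sq corners',px2w('top',[(414,146),(483,155),(476,222),(404,213)],18))
print('dish extents',px2w('top',[(315,129),(315,212),(272,170),(359,170)],18))
print('long corners',px2w('top',[(181,157),(216,158),(209,249),(172,248)],18))
print(w2px('scene',[(300,-0,0)]))
```

```text
large c,ends [[412.7 204.6  20. ]
 [410.7 231.8  20. ]
 [414.7 177.8  20. ]]
small c,ends [[456.    9.7  20. ]
 [472.2  23.4  20. ]
 [439.8  -4.3  20. ]]
clampA [[460.4  95.6  52. ]]
tin [[369.5 282.7  26. ]]
jar [[457.3 -94.8  62. ]]
clampB [[ 419.1 -205.3   52. ]]
gouge tip, ferr edge(12), widths [[ 421.4 -306.7   10. ]
 [ 372.3 -300.3   20. ]
 [ 356.8 -286.4   12. ]
 [ 355.2 -315.1   12. ]]
sq corners [[ 692.1 -182.1   18. ]
 [ 668.2 -306.9   18. ]
 [ 543.4 -281.2   18. ]
 [ 566.7 -153.8   18. ]]
dish extents [[734.6  -2.3  18. ]
 [577.    5.4  18. ]
 [659.7  79.6  18. ]
 [651.4 -78.4  18. ]]
long corners [[693.3 244.6  18. ]
 [688.  180.9  18. ]
 [519.5 195.9  18. ]
 [524.8 261.2  18. ]]
[[250.9 218.3]]
```

```bash
cat >> h.py <<'E'
def go(x,y,z,yaw=None):
    "remaining move to a target, in row units; shift expressed in the tool axes after the turn"
    s=sense(); q=s['ee_rot']; r=R.from_quat([q[1],q[2],q[3],q[0]]); M=r.as_matrix()
    psi=np.degrees(np.arctan2(M[1,0],M[0,0])); yaw=psi if yaw is None else yaw
    t=R.from_euler('z',yaw,degrees=True)*R.from_euler('x',180,degrees=True)
    d=np.array([x,y,z])-s['eef_pos']
    print('t%.2f'%s['time_s'],'pos',np.round(s['eef_pos'],1),'yaw %.1f'%psi,'grip %.1f mm %.0f N'%(s['grip_width']*85.4,s['grip_force']),'F',np.round(s['force'],1))
    print(' shift',np.round(t.inv().apply(d)/25,2),'turn',np.round((r.inv()*t).as_rotvec(degrees=True)/8,2))
E
python3 -m crank '[[[0,0,0.5,0,0,0.82,60],[0,0,0.5,0,0,0.82,60],[0,0,0.5,0,0,0.8,60],[0.8,-1,0.5,0,0,0,60],[0.8,-1,0.5,0,0,0,60],[0.8,-1,0.5,0,0,0,60],[0.8,-1,0.5,0,0,0,60],[0.8,-1,0.5,0,0,0,60]]]' 40
python3 -c "
from h import *
go(419,-205,130,0)"
```

```text
time_s: 0.9
eef_pos: [276.0, -368.6, 130.7]
ee_rot: [-0.0, 1.0, -0.0, -0.0]
force: [0.0, -0.9, -0.3]
grip_width: 0.707
grip_force: 0.0
t0.90 pos [ 276.  -368.6  130.7] yaw -0.0 grip 60.4 mm 0 N F [ 0.  -0.9 -0.3]
 shift [ 5.72 -6.54  0.03] turn [-0.  0. -0.]
```

```bash
python3 -m crank '[[[0.82,-0.93,0,0,0,0,60],[0.82,-0.93,0,0,0,0,60],[0.82,-0.93,0,0,0,0,60],[0.82,-0.93,0,0,0,0,60],[0.82,-0.93,0,0,0,0,60],[0.82,-0.94,0,0,0,0,60],[0.8,-0.94,0,0,0,0,60],[0,0,0,0,0,0,60]]]' 40
python3 - <<'E'
from h import *
go(419,-205,24,0)
snap('wrist','w1.png'); print(w2px('wrist',[(419,-205,52),(419,-205,0)],'w1.png'))
E
```

```text
time_s: 1.7
eef_pos: [419.7, -204.2, 131.1]
ee_rot: [-0.0, 1.0, 0.002, -0.0]
force: [0.2, 0.0, 0.1]
grip_width: 0.704
grip_force: 0.0
t1.70 pos [ 419.7 -204.2  131.1] yaw 0.2 grip 60.1 mm 0 N F [0.2 0.  0.1]
 shift [-0.03  0.03  4.28] turn [-0.01  0.    0.03]
[[318.4 252.3]
 [318.2 229. ]]
```

View pics/w1.png

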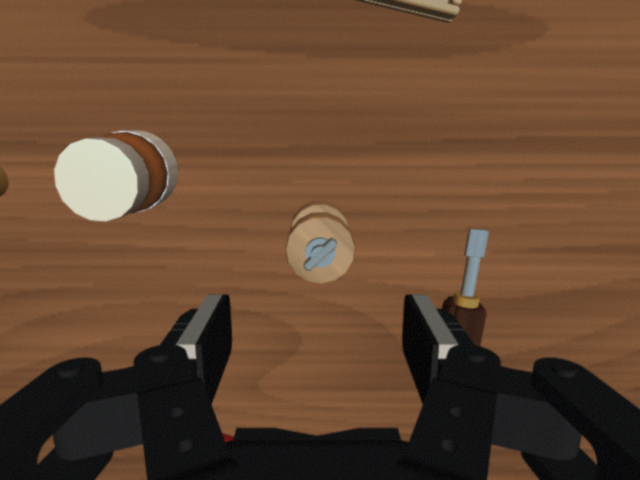

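Clamp B's disc shows at (320,249), predicted (318,252): about 1 mm agreement. The jar is well clear at (100,178) and the gouge is at (470,290). I'll grasp it now.

```bash
python3 -m crank '[[[0.02,0.04,0.9,0,0,0,60],[0,0,0.9,0,0,0,60],[0,0,0.9,0,0,0,60],[0,0,0.9,0,0,0,60],[0,0,0.68,0,0,0,60],[0,0,0,0,0,0,60],[0,0,0,0,0,0,30],[0,0,0,0,0,0,30]]]' 40
python3 -m crank '[[[0,0,0,0,0,0,30],[0,0,0,0,0,0,30],[0,0,0,0,0,0,30],[0,0,0,0,0,0,30],[0,0,-0.5,0,0,0,30],[0,0,-1,0,0,0,30],[0,0,-1,0,0,0,30],[0,0,-1,0,0,0,30]]]' 40
python3 -c "
from h import *
a=np.radians(-12.7);c=np.array([617.6,-231])
for k in(1,-1): print(c+k*29*np.array([-np.sin(a),np.cos(a)]))
p=c-29*np.array([-np.sin(a),np.cos(a)]);go(p[0],p[1],110,0)"
```

```text
time_s: 2.55
eef_pos: [419.2, -208.2, 25.3]
ee_rot: [0.001, 1.0, -0.0, 0.001]
force: [-0.7, -0.4, 0.4]
grip_width: 0.425
grip_force: 39.9
time_s: 3.35
eef_pos: [418.8, -207.3, 112.9]
ee_rot: [-0.0, 1.0, 0.0, -0.0]
force: [0.9, 0.2, -1.4]
grip_width: 0.432
grip_force: 40.3
[ 623.97553993 -202.70949823]
[ 611.22446007 -259.29050177]
t3.35 pos [ 418.8 -207.3  112.9] yaw 0.0 grip 36.9 mm 40 N F [ 0.9  0.2 -1.4]
 shift [7.7  2.08 0.11] turn [-0.  0.  0.]
```

```bash
python3 -m crank '[[[0.6,0.15,0,0,0,0,30],[1,0.15,0,0,0,0,30],[1,0.15,0,0,0,0,30],[1,0.15,0,0,0,0,30],[1,0.15,0,0,0,0,30],[1,0.15,0,0,0,0,30],[1,0.15,0,0,0,0,30],[1,0.15,0,0,0,0,30]]]' 40
python3 -m crank '[[[1,0,0,0,0,0,30],[0.5,0,0.5,0,0,0,30],[0,0,0.8,0,0,0,30],[0,0,0.8,0,0,0,30],[0,0,0.5,0,0,0,30],[0,0,0.2,0,0,0,30],[0,0,0.1,0,0,0,30],[0,0,0,0,0,0,30]]]' 40
python3 -c "
from h import *
go(646,-237.4,30.5,0)"
```

```text
time_s: 4.15
eef_pos: [609.8, -237.4, 111.7]
ee_rot: [-0.0, 1.0, 0.0, -0.0]
force: [-0.0, -0.4, 0.5]
grip_width: 0.432
grip_force: 40.3
time_s: 4.95
eef_pos: [646.6, -237.7, 39.9]
ee_rot: [0.0, 1.0, 0.0, 0.0]
force: [0.4, -0.3, -1.2]
grip_width: 0.429
grip_force: 40.3
t4.95 pos [ 646.6 -237.7   39.9] yaw 0.0 grip 36.6 mm 40 N F [ 0.4 -0.3 -1.2]
 shift [-0.03 -0.01  0.38] turn [ 0. -0.  0.]
```

```bash
python3 -m crank '[[[0,0,0.2,0,0,0,30],[0,0,0.12,0,0,0,30],[0,0,0.05,0,0,0,30],[0,0,0,0,0,0,30],[0,0,0,0,0,0,55],[0,0,0,0,0,0,55],[0,0,0,0,0,0,55],[0,0,-0.3,0,0,0,60]]]' 40
python3 -m crank '[[[0,0,-0.8,0,0,0,60],[0,0,-1,0,0,0,60],[0,0,-1,0,0,0,60],[0,-0.6,-0.6,0,0,0,60],[-0.6,-1,0,0,0,0,60],[-0.6,-1,0,0,0,0,60],[-0.6,-1,0,0,0,0,60],[-0.6,-1,0,0,0,0,60]]]' 40
python3 -m crank '[[[-0.6,-1,0,0,0,0,60],[-0.6,-1,0,0,0,0,60],[-0.6,-1,0,0,0,0,60],[-0.6,-1,0,0,0,0,60],[-0.6,-1,0,0,0,0,60],[-0.6,-1,0,0,0,0,60],[-0.6,-1,0,0,0,0,60],[-0.6,-1,0,0,0,0,60]]]' 40
python3 - <<'E'
from h import *
go(461.4,95.2,24,0)
E
```

```text
time_s: 5.75
eef_pos: [645.9, -237.3, 36.7]
ee_rot: [-0.001, 1.0, 0.0, -0.001]
force: [-0.2, 0.0, 0.3]
grip_width: 0.699
grip_force: 0.0
time_s: 6.55
eef_pos: [585.4, -120.4, 122.6]
ee_rot: [-0.0, 1.0, 0.0, -0.0]
force: [0.3, -0.2, -0.5]
grip_width: 0.699
grip_force: 0.0
time_s: 7.35
eef_pos: [465.1, 79.2, 122.6]
ee_rot: [-0.0, 1.0, 0.0, -0.0]
force: [0.4, 0.1, -0.3]
grip_width: 0.702
grip_force: 0.0
t7.35 pos [465.1  79.2 122.6] yaw 0.0 grip 59.9 mm 0 N F [ 0.4  0.1 -0.3]
 shift [-0.15 -0.64  3.95] turn [-0.  0.  0.]
```

Before grasping clamp A, I'll look from above at both the tray result and A.

```bash
python3 -m crank '[[[-0.15,-0.64,0.5,0,0,0,60],[0,0,0,0,0,0,60],[0,0,0,0,0,0,60],[0,0,0,0,0,0,60],[0,0,0,0,0,0,60],[0,0,0,0,0,0,60],[0,0,0,0,0,0,60],[0,0,0,0,0,0,60]]]' 40
python3 - <<'E'
from h import *
go(461.4,95.2,24,0)
w=snap('wrist','w2.png'); s=capture('scene'); 
cv2.imwrite('pics/v2.png',np.hstack([cv2.resize(w,(400,300)),cv2.resize(s[300:450,200:400],(400,300))]))
print(w2px('wrist',[(461.4,95.2,52)],'w2.png')/1.6)
E
```

```text
time_s: 8.15
eef_pos: [462.7, 93.3, 110.1]
ee_rot: [0.0, 1.0, -0.0, 0.0]
force: [0.3, -0.2, -0.1]
grip_width: 0.703
grip_force: 0.0
t8.15 pos [462.7  93.3 110.1] yaw -0.0 grip 60.0 mm 0 N F [ 0.3 -0.2 -0.1]
 shift [-0.05 -0.08  3.44] turn [ 0. -0. -0.]
[[195.5625 166.3125]]
```

View pics/v2.png

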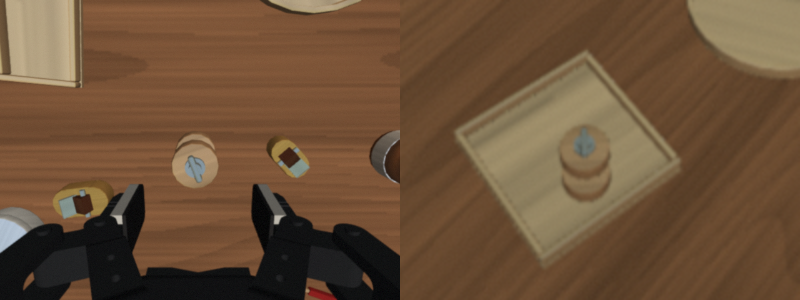

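Clamp B stands upright in the tray. Clamp A is at (195,167), as predicted.

```bash
python3 -m crank '[[[-0.05,-0.08,0.8,0,0,0,60],[0,0,0.9,0,0,0,60],[0,0,0.9,0,0,0,60],[0,0,0.8,0,0,0,60],[0,0,0,0,0,0,60],[0,0,0,0,0,0,30],[0,0,0,0,0,0,30],[0,0,0,0,0,0,30]]]' 40
python3 -m crank '[[[0,0,0,0,0,0,30],[0,0,0,0,0,0,30],[0,0,-0.4,0,0,0,30],[0,0,-0.8,0,0,0,30],[0,0,-1,0,0,0,30],[0,0,-1,0,0,0,30],[0.2,0.5,-0.8,0,0,0,30],[0.4,1,0,0,0,0,30]]]' 40
python3 -m crank '[[[0.4,1,0,0,0,0,30],[0.4,1,0,0,0,0,30],[0.4,1,0,0,0,0,30],[0.4,1,0,0,0,0,30],[0.4,1,0,0,0,0,30],[0.4,1,0,0,0,0,30],[0.4,1,0,0,0,0,30],[0.4,1,0,0,0,0,30]]]' 40
python3 - <<'E'
from h import *
go(589,-224.6,30,0)
E
```

```text
time_s: 9.05
eef_pos: [462.1, 95.5, 26.2]
ee_rot: [0.0, 1.0, 0.0, 0.001]
force: [-1.2, -0.1, 3.9]
grip_width: 0.429
grip_force: 40.2
time_s: 9.85
eef_pos: [477.4, 58.4, 128.4]
ee_rot: [0.0, 1.0, 0.001, 0.003]
force: [0.4, -0.0, -0.9]
grip_width: 0.433
grip_force: 40.3
time_s: 10.65
eef_pos: [556.6, -143.0, 125.8]
ee_rot: [0.0, 1.0, 0.0, 0.0]
force: [0.8, -0.1, -0.6]
grip_width: 0.43
grip_force: 40.3
t10.65 pos [ 556.6 -143.   125.8] yaw 0.0 grip 36.7 mm 40 N F [ 0.8 -0.1 -0.6]
 shift [1.3  3.26 3.83] turn [ 0. -0.  0.]
```

```bash
python3 -m crank '[[[0.4,0.9,0,0,0,0,30],[0.4,0.9,0,0,0,0,30],[0.3,0.9,0,0,0,0,30],[0.2,0.56,0.4,0,0,0,30],[0,0,0.8,0,0,0,30],[0,0,0.8,0,0,0,30],[0,0,0.8,0,0,0,30],[0,0,0.4,0,0,0,30]]]' 40
python3 -m crank '[[[0,0,0.2,0,0,0,30],[0,0,0.1,0,0,0,30],[0,0,0.1,0,0,0,30],[0,0,0.08,0,0,0,30],[0,0,0.04,0,0,0,30],[0,0,0,0,0,0,30],[0,0,0,0,0,0,30],[0,0,0,0,0,0,30]]]' 40
python3 - <<'E'
from h import *
go(589,-224.6,30,0)
E
```

```text
time_s: 11.45
eef_pos: [588.2, -223.2, 43.9]
ee_rot: [-0.001, 1.0, 0.0, -0.001]
force: [0.1, 0.2, -0.6]
grip_width: 0.429
grip_force: 40.3
time_s: 12.25
eef_pos: [589.0, -223.6, 32.2]
ee_rot: [0.0, 1.0, 0.0, 0.0]
force: [-0.3, -0.0, -0.9]
grip_width: 0.432
grip_force: 40.3
t12.25 pos [ 589.  -223.6   32.2] yaw 0.0 grip 36.9 mm 40 N F [-0.3 -0.  -0.9]
 shift [0.   0.04 0.09] turn [ 0. -0.  0.]
```

```bash
python3 -m crank '[[[0,0,0.05,0,0,0,30],[0,0,0,0,0,0,30],[0,0,0,0,0,0,55],[0,0,0,0,0,0,55],[0,0,0,0,0,0,55],[0,0,-0.4,0,0,0,55],[0,0,-0.9,0,0,0,55],[0,0,-1,0,0,0,55]]]' 40
python3 -m crank '[[[-0.3,-0.5,-0.8,0,0,0,55],[-0.5,-0.9,0,0,0,0,55],[-0.5,-0.9,0,0,0,0,55],[-0.5,-0.9,0,0,0,0,55],[-0.5,-0.9,0,0,0,0,55],[-0.5,-0.9,0,0,0,0,55],[-0.5,-0.9,0,0,0,0,55],[-0.5,-0.9,0,0,0,0,55]]]' 40
python3 -m crank '[[[-0.5,-0.9,0,0,0,0,55],[-0.5,-0.9,0,0,0,0,55],[-0.5,-0.7,0,0,0,0,55],[0,0,0,0,0,-0.9,55],[0,0,0,0,0,-1,55],[0,0,0,0,0,-1,55],[0,0,0,0,0,-1,55],[0,0,0,0,0,-1,55]]]' 40
python3 - <<'E'
from h import *
go(456,9.7,110,40.5)
E
```

```text
time_s: 13.05
eef_pos: [588.7, -223.4, 89.2]
ee_rot: [-0.0, 1.0, 0.0, -0.0]
force: [1.0, 0.4, 0.3]
grip_width: 0.642
grip_force: 0.0
time_s: 13.85
eef_pos: [493.5, -52.8, 109.1]
ee_rot: [0.0, 1.0, 0.0, 0.0]
force: [1.0, -0.2, -0.7]
grip_width: 0.645
grip_force: 0.0
time_s: 14.65
eef_pos: [456.6, 9.0, 109.0]
ee_rot: [0.0, 0.941, 0.338, 0.0]
force: [-0.4, 0.3, -0.7]
grip_width: 0.645
grip_force: 0.0
t14.65 pos [456.6   9.  109. ] yaw 39.5 grip 55.1 mm 0 N F [-0.4  0.3 -0.7]
 shift [ 0.   -0.04 -0.04] turn [ 0.01 -0.   -0.12]
```

Run:
```python
from h import *
w=snap('wrist','w3.png'); s=capture('scene')
cv2.imwrite('pics/v3.png',np.hstack([cv2.resize(w[170:370,220:420],(500,500)),cv2.resize(s[310:440,220:350],(300,500))]))
print((w2px('wrist',[(456,9.7,20)],'w3.png')-[220,170])*2.5)
```

```text
[[235.75 189.75]]
```

View pics/v3.png

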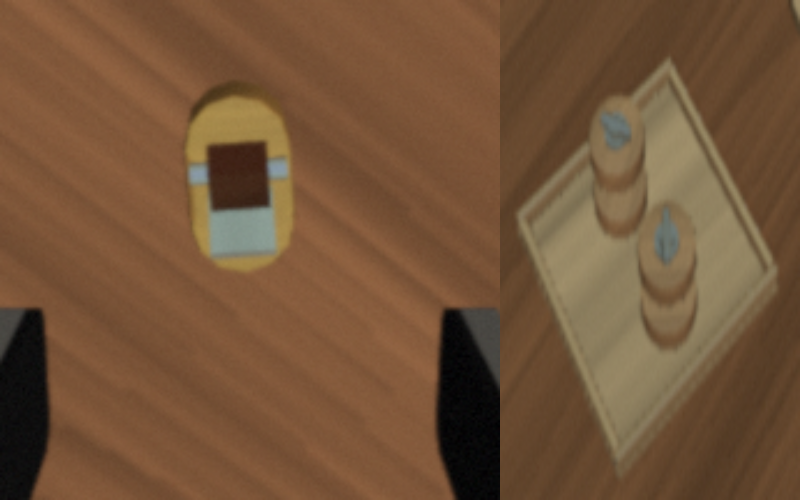

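Both clamps stand well inside the tray, clear of each other. The small plane is centred at about (241,183), with its axis tilted about 3°.

```bash
python3 -m crank '[[[0.03,0,0.8,0,0,-0.35,55],[0,0,1,0,0,0,55],[0,0,1,0,0,0,55],[0,0,0.8,0,0,0,55],[0,0,0.4,0,0,0,55],[0,0,0.2,0,0,0,55],[0,0,0,0,0,0,55],[0,0,0,0,0,0,55]]]' 40
python3 -c "
from h import *
go(456.5,9.7,3)"
```

```text
time_s: 15.55
eef_pos: [457.5, 9.3, 4.1]
ee_rot: [0.0, 0.934, 0.358, 0.001]
force: [0.6, 0.0, -0.6]
grip_width: 0.645
grip_force: 0.0
t15.55 pos [457.5   9.3   4.1] yaw 42.0 grip 55.1 mm 0 N F [ 0.6  0.  -0.6]
 shift [-0.02 -0.04  0.04] turn [ 0.01 -0.01 -0.  ]
```

```bash
python3 -m crank '[[[0,0,0,0,0,0,15],[0,0,0,0,0,0,15],[0,0,0,0,0,0,15],[0,0,0,0,0,0,15],[0,0,-0.3,0,0,0,15],[0,0,-0.7,0,0,0,15],[0,0,-0.8,0,0,0,15],[0,0,-0.8,0,0,-0.5,15]]]' 40
python3 -m crank '[[[0,0,0,0,0,-1,15],[0,0,0,0,0,-1,15],[0,0,0,0,0,-1,15],[0,0,0,0,0,-1,15],[0,0,0,0,0,-1,15],[0,0,0,0,0,-0.5,15],[-0.2,0.7,0,0,0,0,15],[-0.2,0.9,0,0,0,0,15]]]' 40
python3 -c "
from h import *
go(656,-31,9,90)"
```

```text
time_s: 16.35
eef_pos: [456.8, 9.5, 69.4]
ee_rot: [-0.0, 0.92, 0.391, -0.0]
force: [0.3, 0.5, -0.4]
grip_width: 0.267
grip_force: 39.3
time_s: 17.15
eef_pos: [497.0, -0.5, 68.8]
ee_rot: [-0.0, 0.707, 0.707, -0.0]
force: [0.0, -0.4, -1.5]
grip_width: 0.268
grip_force: 39.4
t17.15 pos [497.   -0.5  68.8] yaw 90.0 grip 22.9 mm 39 N F [ 0.  -0.4 -1.5]
 shift [-1.22  6.36  2.39] turn [-0. -0.  0.]
```

```bash
python3 -m crank '[[[-0.2,0.9,0,0,0,0,15],[-0.2,0.9,0,0,0,0,15],[-0.2,0.9,0,0,0,0,15],[-0.2,0.9,0,0,0,0,15],[-0.2,0.9,0,0,0,0,15],[-0.22,0.9,0,0,0,0,15],[0,0.7,0,0,0,0,15],[0,0.26,0.3,0,0,0,15]]]' 40
python3 -m crank '[[[0,0,0.6,0,0,0,15],[0,0,0.6,0,0,0,15],[0,0,0.4,0,0,0,15],[0,0,0.2,0,0,0,15],[0,0,0.1,0,0,0,15],[0,0,0.06,0,0,0,15],[0,0,0,0,0,0,15],[0,0,0,0,0,0,15]]]' 40
python3 -c "
from h import *
go(656,-31,9,90)"
```

```text
time_s: 17.95
eef_pos: [657.5, -31.3, 61.6]
ee_rot: [0.001, 0.707, 0.707, 0.001]
force: [0.1, 0.2, -1.1]
grip_width: 0.272
grip_force: 39.5
time_s: 18.75
eef_pos: [656.2, -31.1, 12.3]
ee_rot: [0.0, 0.707, 0.707, 0.0]
force: [0.2, 0.2, -0.7]
grip_width: 0.267
grip_force: 39.5
t18.75 pos [656.2 -31.1  12.3] yaw 90.0 grip 22.8 mm 39 N F [ 0.2  0.2 -0.7]
 shift [ 0.   -0.01  0.13] turn [0.01 0.   0.  ]
```

```bash
python3 -m crank '[[[0,0,0.08,0,0,0,15],[0,0,0.04,0,0,0,15],[0,0,0,0,0,0,15],[0,0,0,0,0,0,45],[0,0,0,0,0,0,45],[0,0,0,0,0,0,45],[0,0,-0.5,0,0,0,45],[0,0,-1,0,0,0,45]]]' 40
python3 -m crank '[[[0,0,-1,0,0,0,55],[0.9,-0.9,-1,0,0,0,55],[0.9,-0.9,-0.5,0,0,0,55],[0.9,-0.9,0,0,0,0,55],[0.9,-0.9,0,0,0,0,55],[0.9,-0.9,0,0,0,0,55],[0.9,-0.9,0,0,0,0,55],[0.9,-0.9,0,0,0,0,55]]]' 40
python3 -m crank '[[[0.9,-0.9,0,0,0,0,55],[0.9,-0.9,0,0,0,0,55],[0.9,-0.9,0,0,0,0,55],[0.4,-0.7,0,0,0,-0.5,55],[0,0,0,0,0,0,55],[0,0,0,0,0,0,55],[0,0,0,0,0,0,55],[0,0,0,0,0,0,55]]]' 40
python3 - <<'E'
from h import *
go(412.7,204.6,110,94.2)
w=snap('wrist','w4.png'); s=capture('scene')
cv2.imwrite('pics/v4.png',np.hstack([cv2.resize(w[170:370,220:420],(500,500)),cv2.resize(s[260:345,340:440],(300,500))]))
print((w2px('wrist',[(412.7,204.6,20)],'w4.png')-[220,170])*2.5)
E
```

```text
time_s: 19.55
eef_pos: [655.1, -30.8, 45.8]
ee_rot: [-0.001, 0.707, 0.707, -0.001]
force: [0.3, -0.2, 0.1]
grip_width: 0.522
grip_force: 0.0
time_s: 20.35
eef_pos: [497.7, 127.2, 109.8]
ee_rot: [0.0, 0.707, 0.707, 0.001]
force: [0.7, -0.3, -0.2]
grip_width: 0.645
grip_force: 0.0
time_s: 21.15
eef_pos: [414.2, 203.4, 108.9]
ee_rot: [0.0, 0.683, 0.731, 0.0]
force: [0.7, 0.6, -0.2]
grip_width: 0.646
grip_force: 0.0
t21.15 pos [414.2 203.4 108.9] yaw 93.9 grip 55.2 mm 0 N F [ 0.7  0.6 -0.2]
 shift [ 0.05 -0.06 -0.04] turn [ 0.    0.   -0.04]
[[232.75 182.5 ]]
```

View pics/v4.png

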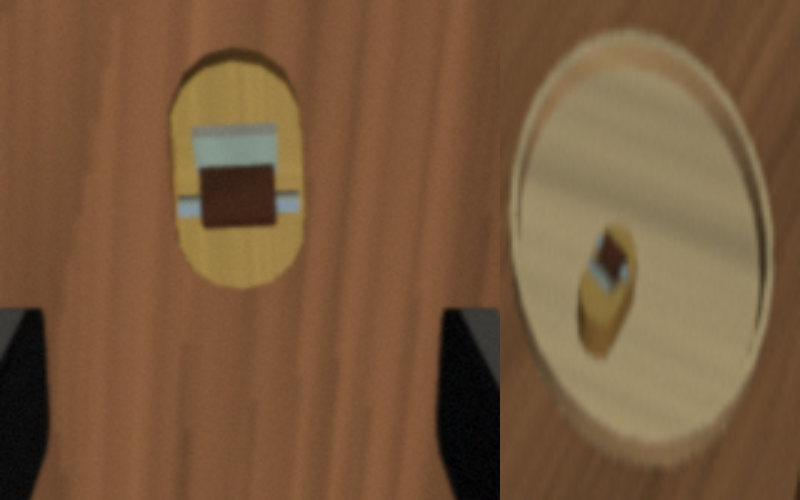

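```bash
python3 -m crank '[[[0.1,-0.02,0.8,0,0,-0.25,55],[0,0,1,0,0,0,55],[0,0,1,0,0,0,55],[0,0,0.8,0,0,0,55],[0,0,0.4,0,0,0,55],[0,0,0.2,0,0,0,55],[0,0,0,0,0,0,20],[0,0,0,0,0,0,20]]]' 40
python3 -m crank '[[[0,0,0,0,0,0,20],[0,0,0,0,0,0,20],[0,0,0,0,0,0,20],[0,0,0,0,0,0,20],[0,0,-0.3,0,0,0,20],[0,0,-0.7,0,0,0,20],[0,0,-0.8,0,0,0,20],[0,0,-0.8,0,0,0.7,20]]]' 40
python3 -c "
from h import *
go(656,28.5,9,90)"
```

```text
time_s: 22.05
eef_pos: [413.4, 206.5, 4.6]
ee_rot: [0.0, 0.669, 0.743, 0.001]
force: [0.9, 1.1, -0.5]
grip_width: 0.339
grip_force: 40.2
time_s: 22.85
eef_pos: [412.5, 206.3, 69.8]
ee_rot: [-0.0, 0.705, 0.709, -0.0]
force: [1.0, 0.2, -2.5]
grip_width: 0.34
grip_force: 40.2
t22.85 pos [412.5 206.3  69.8] yaw 90.3 grip 29.1 mm 40 N F [ 1.   0.2 -2.5]
 shift [-7.11  9.74  2.43] turn [-0.    0.    0.04]
```

```bash
python3 -m crank '[[[-0.5,0.7,0,0,0,0,20],[-0.66,0.9,0,0,0,0,20],[-0.66,0.9,0,0,0,0,20],[-0.66,0.9,0,0,0,0,20],[-0.66,0.9,0,0,0,0,20],[-0.66,0.9,0,0,0,0,20],[-0.66,0.9,0,0,0,0,20],[-0.66,0.9,0,0,0,0,20]]]' 40
python3 -m crank '[[[-0.66,0.9,0,0,0,0,20],[-0.66,0.9,0,0,0,0,20],[-0.6,0.8,0,0,0,0,20],[-0.1,0.1,0.3,0,0,0,20],[0,0,0.6,0,0,0,20],[0,0,0.6,0,0,0,20],[0,0,0.4,0,0,0,20],[0,0,0.2,0,0,0,20]]]' 40
python3 -c "
from h import *
go(656,28.5,9,90)"
```

```text
time_s: 23.65
eef_pos: [589.2, 78.9, 69.0]
ee_rot: [-0.0, 0.705, 0.71, -0.0]
force: [0.0, 0.5, -1.9]
grip_width: 0.341
grip_force: 40.2
time_s: 24.45
eef_pos: [655.4, 30.3, 14.6]
ee_rot: [-0.001, 0.704, 0.71, -0.001]
force: [-1.3, 1.1, -0.3]
grip_width: 0.34
grip_force: 40.2
t24.45 pos [655.4  30.3  14.6] yaw 90.4 grip 29.0 mm 40 N F [-1.3  1.1 -0.3]
 shift [-0.07  0.02  0.22] turn [-0.02 -0.    0.06]
```

```bash
python3 -m crank '[[[-0.03,0,0.1,0,0,0,20],[0,0,0.07,0,0,0,20],[0,0,0.03,0,0,0,20],[0,0,0,0,0,0,50],[0,0,0,0,0,0,50],[0,0,0,0,0,0,50],[0,0,-0.5,0,0,0,50],[0,0,-1,0,0,0,50]]]' 40
python3 -m crank '[[[0,0,-1,0,0,0,60],[-1,-0.9,-1,0,0,0,60],[-1,-0.96,-0.9,0,0,0,60],[-1,-0.96,0,0,0,0,60],[-1,-0.96,0,0,0,0,60],[-1,-0.96,0,0,0,0,60],[-1,-0.96,0,0,0,0,60],[-1,-0.96,0,0,0,0,60]]]' 40
python3 -m crank '[[[-1,-0.96,0,0,0,0,60],[-1,-0.96,0,0,0,0,60],[-1,-0.96,0,0,0,0,60],[-1,-0.96,0,0,0,0,60],[-1,-0.96,0,0,0,0,60],[-1,-0.96,0,0,0,1,60],[0,0,0,0,0,1,60],[0,0,0,0,0,1,60]]]' 40
python3 -m crank '[[[0,0,0,0,0,1,60],[0,0,0,0,0,1,60],[0,0,0,0,0,1,60],[0,0,0,0,0,1,60],[0,0,0,0,0,1,60],[0,0,0,0,0,1,60],[0,0,0,0,0,1,60],[0,0,0,0,0,1,60]]]' 40
python3 - <<'E'
from h import *
go(339.8,-298,130,-5)
E
```

```text
time_s: 25.25
eef_pos: [655.7, 29.0, 48.4]
ee_rot: [-0.001, 0.705, 0.71, -0.001]
force: [0.3, 0.1, -0.4]
grip_width: 0.585
grip_force: 0.0
time_s: 26.05
eef_pos: [490.5, -148.3, 122.5]
ee_rot: [0.001, 0.705, 0.71, 0.0]
force: [0.3, -0.4, 0.3]
grip_width: 0.708
grip_force: 0.0
time_s: 26.85
eef_pos: [347.9, -299.3, 122.4]
ee_rot: [0.001, 0.839, 0.544, 0.0]
force: [0.5, -0.0, -0.1]
grip_width: 0.7
grip_force: 0.0
time_s: 27.65
eef_pos: [348.5, -298.6, 122.3]
ee_rot: [0.001, 1.0, 0.018, 0.0]
force: [0.3, -0.5, -0.5]
grip_width: 0.704
grip_force: 0.0
t27.65 pos [ 348.5 -298.6  122.3] yaw 2.1 grip 60.1 mm 0 N F [ 0.3 -0.5 -0.5]
 shift [-0.35  0.01 -0.31] turn [ 0.01 -0.01  0.88]
```

```bash
python3 -m crank '[[[-0.35,0,-0.3,0,0,0.88,60],[0,0,0,0,0,0,60],[0,0,0,0,0,0,60],[0,0,0,0,0,0,60],[0,0,0,0,0,0,60],[0,0,0,0,0,0,60],[0,0,0,0,0,0,60],[0,0,0,0,0,0,60]]]' 40
python3 - <<'E'
from h import *
go(339.8,-298,130,-5)
w=snap('wrist','w5.png'); s=capture('scene')
cv2.imwrite('pics/v5.png',np.hstack([cv2.resize(w[100:400,170:470],(500,500)),cv2.resize(s[260:345,340:440],(300,255)) if 0 else cv2.copyMakeBorder(cv2.resize(s[255:345,335:440],(300,257)),0,243,0,0,cv2.BORDER_CONSTANT)]))
print((w2px('wrist',[(339.8,-298,12),(421.4,-306.7,10)],'w5.png')-[170,100])*5/3)
E
```

```text
time_s: 28.45
eef_pos: [339.6, -298.7, 128.7]
ee_rot: [-0.0, 0.999, -0.04, -0.0]
force: [0.3, 0.1, 0.2]
grip_width: 0.702
grip_force: 0.0
t28.45 pos [ 339.6 -298.7  128.7] yaw -4.6 grip 60.0 mm 0 N F [0.3 0.1 0.2]
 shift [ 0.   -0.03 -0.05] turn [-0.    0.    0.05]
[[243.16666667 222.        ]
 [249.16666667  -9.83333333]]
```

View pics/v5.png

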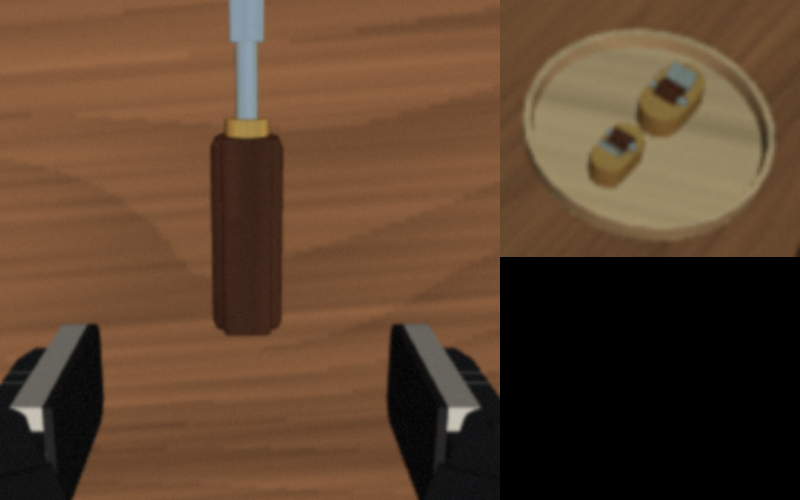

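Both planes sit sole-down on the dish floor, clear of each other and the rim. The gouge is aligned, with its grip point at (247,220) as predicted. I'll take it high, 9 mm up, so the fingers clear the narrow tray's rims.

```bash
python3 -m crank '[[[0,0,0.9,0,0,0,60],[0,0,1,0,0,0,60],[0,0,1,0,0,0,60],[0,0,1,0,0,0,60],[0,0,0.6,0,0,0,60],[0,0,0.28,0,0,0,60],[0,0,0,0,0,0,60],[0,0,0,0,0,0,15]]]' 50
python3 -m crank '[[[0,0,0,0,0,0,15],[0,0,0,0,0,0,15],[0,0,0,0,0,0,15],[0,0,0,0,0,0,15],[0,0,0,0,0,0,15],[0,0,-0.3,0,0,0,15],[0,0,-0.6,0,0,0,15],[0,0,-0.8,0,0,0,15]]]' 50
python3 - <<'E'
from h import *
go(586.5,222.4,120,-5.1)
w=snap('wrist','w6.png')
cv2.imwrite('pics/v6.png',cv2.resize(w,(480,360)))
E
```

```text
time_s: 29.35
eef_pos: [339.9, -299.0, 9.9]
ee_rot: [0.0, 0.999, -0.04, 0.0]
force: [1.2, -0.0, 0.5]
grip_width: 0.547
grip_force: 0.0
time_s: 30.15
eef_pos: [339.4, -298.4, 52.5]
ee_rot: [-0.0, 0.999, -0.04, -0.0]
force: [1.1, -0.7, -0.2]
grip_width: 0.29
grip_force: 49.4
t30.15 pos [ 339.4 -298.4   52.5] yaw -4.6 grip 24.7 mm 49 N F [ 1.1 -0.7 -0.2]
 shift [  7.99 -21.63  -2.7 ] turn [-0.01  0.    0.06]
```

View pics/v6.png

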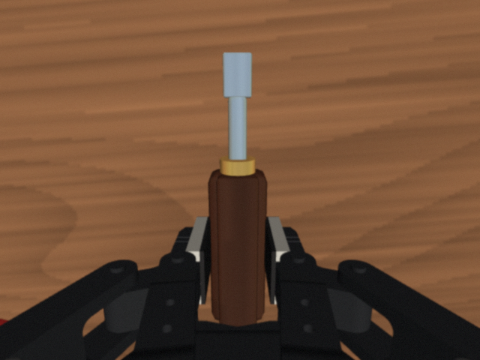

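The gouge is held level and straight in the pads, so I'll carry it over to the long tray.

```bash
python3 -m crank '[[[0,0,-0.9,0,0,0.06,15],[0.2,-0.6,-0.9,0,0,0,15],[0.36,-1,-0.9,0,0,0,15],[0.36,-1,0,0,0,0,15],[0.36,-1,0,0,0,0,15],[0.36,-1,0,0,0,0,15],[0.36,-1,0,0,0,0,15],[0.36,-1,0,0,0,0,15]]]' 50
python3 -m crank '[[[0.36,-1,0,0,0,0,15],[0.36,-1,0,0,0,0,15],[0.36,-1,0,0,0,0,15],[0.36,-1,0,0,0,0,15],[0.36,-1,0,0,0,0,15],[0.36,-1,0,0,0,0,15],[0.36,-1,0,0,0,0,15],[0.36,-1,0,0,0,0,15]]]' 50
python3 -m crank '[[[0.36,-1,0,0,0,0,15],[0.36,-1,0,0,0,0,15],[0.36,-1,0,0,0,0,15],[0.36,-1,0,0,0,0,15],[0.36,-1,0,0,0,0,15],[0.36,-1,0,0,0,0,15],[0.3,-0.8,0,0,0,0,15],[0,0,0,0,0,0,15]]]' 50
python3 - <<'E'
from h import *
go(586.5,222.4,20,-5.1)
w=snap('wrist','w7.png'); cv2.imwrite('pics/v7.png',w)
print(w2px('wrist',[(693.3,244.6,18),(688,180.9,18),(519.5,195.9,18),(524.8,261.2,18)],'w7.png'))
E
```

```text
time_s: 31.0
eef_pos: [413.4, -138.6, 119.7]
ee_rot: [0.0, 0.999, -0.045, 0.0]
force: [0.8, -0.6, -0.6]
grip_width: 0.288
grip_force: 49.4
time_s: 31.8
eef_pos: [502.9, 54.3, 119.6]
ee_rot: [-0.0, 0.999, -0.045, 0.0]
force: [0.1, -0.3, -0.9]
grip_width: 0.289
grip_force: 49.4
time_s: 32.6
eef_pos: [579.3, 218.9, 119.2]
ee_rot: [-0.0, 0.999, -0.043, 0.0]
force: [0.5, -0.4, -0.4]
grip_width: 0.288
grip_force: 49.4
t32.60 pos [579.3 218.9 119.2] yaw -5.0 grip 24.6 mm 49 N F [ 0.5 -0.4 -0.4]
 shift [ 0.27 -0.16  3.97] turn [-0.   -0.    0.01]
[[248.5  32.6]
 [372.1  32.1]
 [362.3 329.6]
 [256.8 330.1]]
```

View pics/v7.png

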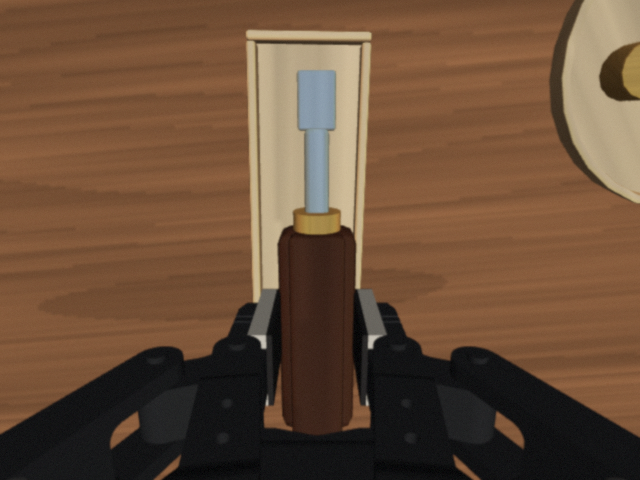

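```bash
python3 -m crank '[[[0.27,-0.16,0.6,0,0,0,15],[0,0,1,0,0,0,15],[0,0,1,0,0,0,15],[0,0,0.8,0,0,0,15],[0,0,0.3,0,0,0,15],[0,0,0.15,0,0,0,15],[0,0,0,0,0,0,15],[0,0,0,0,0,0,15]]]' 50
python3 - <<'E'
from h import *
go(586.5,222.4,19.5,-5.1)
E
```

```text
time_s: 33.45
eef_pos: [586.7, 220.3, 24.2]
ee_rot: [-0.0, 0.999, -0.045, 0.001]
force: [0.5, 0.4, -0.8]
grip_width: 0.286
grip_force: 49.4
t33.45 pos [586.7 220.3  24.2] yaw -5.1 grip 24.4 mm 49 N F [ 0.5  0.4 -0.8]
 shift [-0.01 -0.08  0.19] turn [-0.   -0.01 -0.  ]
```

```bash
python3 -m crank '[[[0,-0.08,0.12,0,0,0,15],[0,0,0.06,0,0,0,15],[0,0,0,0,0,0,15],[0,0,0,0,0,0,15],[0,0,0,0,0,0,40],[0,0,0,0,0,0,40],[0,0,0,0,0,0,40],[0,0,-0.2,0,0,0,50]]]' 50
python3 -m crank '[[[0,0,-0.6,0,0,0,60],[0,0,-1,0,0,0,60],[0,0,-1,0,0,0,60],[0,0,-1,0,0,0,60],[-0.5,0,-1,0,0,0,60],[-1,0,0,0,0,0,60],[-1,0,0,0,0,0,60],[-1,0,0,0,0,0,60]]]' 50
python3 -m crank '[[[-1,0,-0.5,0,0,0,60],[-1,0,-0.5,0,0,0,60],[-1,0,0,0,0,0,60],[-1,0,0,0,0,0,60],[0,0,0,0,0,0,60],[0,0,0,0,0,0,60],[0,0,0,0,0,0,60],[0,0,0,0,0,0,60]]]' 50
python3 - <<'E'
from h import *
t=capture('top'); s=capture('scene')
cv2.imwrite('pics/v8.png',np.hstack([cv2.copyMakeBorder(cv2.resize(t[120:320,150:500],None,fx=1.25,fy=1.25),0,110,0,0,cv2.BORDER_CONSTANT),cv2.resize(s[190:260,375:480],(360,360))[:, :360]]))
E
```

```text
time_s: 34.25
eef_pos: [586.0, 222.3, 23.2]
ee_rot: [0.0, 0.999, -0.045, -0.001]
force: [-0.5, 1.4, -0.3]
grip_width: 0.586
grip_force: 0.0
time_s: 35.05
eef_pos: [498.4, 230.3, 140.0]
ee_rot: [-0.0, 0.999, -0.045, 0.001]
force: [-0.5, -0.4, 0.4]
grip_width: 0.705
grip_force: 0.0
time_s: 35.85
eef_pos: [400.3, 239.0, 163.7]
ee_rot: [-0.0, 0.999, -0.045, 0.0]
force: [-0.3, 0.3, 0.1]
grip_width: 0.7
grip_force: 0.0
```

View pics/v8.png

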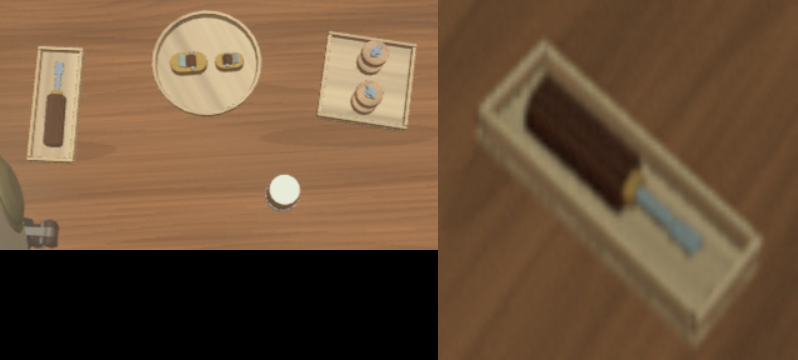

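The gouge lies lengthwise on the long tray's floor. The clamps and planes are in place, and the jar is still at its original pixel (378,272). I'll hand the job in.

```bash
python3 -c "
from rig import *
print(finish_job())"
```

```text
the job is handed in; nothing more can be done
None
```

The job is handed in: both clamps stand upright in the square tray, both planes are sole-down in the round dish, and the gouge lies lengthwise in the long tray, all in about 36 s; the glue jar is still in place in the final picture and the wax tin was never approached, though that picture did not include it.

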